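# Issue a pair of cells from the desk battery dispenser

## Robot

A 6-joint arm with a two-finger parallel gripper is mounted at the origin on a cart in front of the work surface, level with it; the furniture and walls round the work are solid. World frame = base frame: x ahead of the robot, y to its left, z up, the work surface at z = 0. Lengths are in m, angles in degrees, forces in N, time in s.
With the tool pointing down it reaches from about 0.3 to 0.85 m from the base axis. Payload 4.2 kg.
Tool frame: the origin (TCP) lies on the centre line of the jaws, within the pads' length; the fingertips stand 25 mm ahead of it and the grasp point (between the pads) lies 6 mm ahead of it; z points along the fingers, y is the line along which they close (so a half turn about z gives the same grasp; the last joint's range is limited). The gripper opens to 91 mm and grips with 3 to 60 N. Pads are 32 mm wide; open, the fingers measure 118 mm over their backs; the gripper's body (76 mm by 178 mm) begins 60 mm behind the grasp point.
Start: joints at [-69.385, 18.312, 89.639, -0, 72.044, -1.146], TCP at [0.213, -0.534, 0.239] pointing down, gripper open.
Joint ranges: [-177.97, 177.97], [-48.28, 115.42], [12.27, 149.76], [-77.06, 257.06], [2.81, 150.46], [-146.56, 146.56]. Speed limits (degrees/s): [147.25, 147.25, 180, 180, 180, 180].

## Interface

Orientations are given as a 3x3 rotation matrix whose columns are the frame's x, y, z axes.
In Python, from cell import manip gives the robot as it stands. The module is installed in compiled form; this text tells all that it offers.
- The arm moves only by the tool send_rows, never from a script. Its argument "steps" is a list of rows, each a list of 3 entries, a list of its own where there are three numbers: the shift along the tool's x, y, z in mm, then the turn about the tool's z in rad, then the closure in counts, from 0 (fully open) to 255 (shut). In form: [[[tx, ty, tz], spin, grip], ...]. A call has 1 to 10 rows; each row is the pose to reach, as a shift and turn from the pose commanded when the call began, along the tool's axes at that moment; what a row does not reach only later rows make up. A row lasts 1/8 s, in which the tool goes at most 62.5 mm and 10.7 degrees, less where a joint would pass 70% of its speed; a pose out of reach is approached as far as the arm can. A call with a gripper value outside its range is refused whole. The fingers move at their own pace and stop on an object; "newtons" is the grip in N (left out, the last holds). Time passes only in rows, so rows that repeat a pose let the fingers close. It gives the time, the measured TCP pose, the force, the opening and the grip force at its end, in the units of the state.
- manip.sense(): the state, without advancing time (a new reading comes with each control period).
- manip.grab_frame(name): name is "scene" or "top" or "wrist"; returns a dict with "img" (400x640x3 uint8, blue, green, red), "fx", "fy", "cx", "cy" (pixels), "pose" (4x4, takes a point from camera to world coordinates). Camera axes: x right, y down, z forward; pixel columns grow to the right and rows downward; lengths in m; the calibration is good to about 2 mm. A picture is of the moment at which its call begins. There is no depth.
- manip.sign_off(): hands the job in; it is judged then, once.
The state is a dict: "time": time; "joint_pos": joint angles; "joint_vel": joint speeds; "joint_efforts": joint torques, N m; "tool_pos": TCP position; "eef_rot": TCP orientation; "ft_force": force on the tool from outside, world axes, zero at the start; "moment": the same for the moment, N m; "finger_gap": opening from 0.0 (shut) to 1.0 (fully open); "gripper_force": force on a finger pad.
Only numpy, scipy, OpenCV 4.12 (cv2) and the standard library are available. Lean on these libraries where they do the work, as an engineer would, in place of code of your own. Each camera call takes 0.05 s, during which the arm holds its last target. There are 200 camera calls.

## Task

The small speaker needs two fresh cells from the battery dispenser. With the fingertips, push the blue catch tray fully home under the dispenser's spout, then press the red key down so that the gate lifts clear and one pair of cells rolls out into the tray, and let the key come back up: the other two cells stay in the dispenser behind the closed gate. Only push and press: lift nothing, do not touch the dispenser's four cells with the gripper, and leave the speaker, the two spent cells and the correction-fluid bottle where they stand.

Things in the scene. Friction and masses are not known exactly. Their poses are not given: they have to be found in the camera images.
- dispenser: Cream battery dispenser, fixed to the desk. Origin: on the desk below the spout tip; z up; its magazine rises 21 deg towards its +x, the catch tray slides out to its -x. Base plate 238 x 88 x 3 mm; magazine 57 mm wide, x -12 to 113 mm, up to 96 mm high. Tray stop at x = +3 mm. Tray guide rails 13 mm high at y = +-40 mm, x -127 to +3 mm; 2.5 mm play each side
- key (a joint): Rocking lever, axle across the magazine. 0: at rest, gate shut; 0.45 rad: red key fully down on its stop, gate fully lifted. Sprung: 3 N starts it, 8 N holds it down, and it comes back by itself. Above 0.35 rad the gate lets cells out and a catch holds back the third, so one press gives two cells; they need about 1 s fully down to roll out. On release the others roll to the shut gate
- key_pad (a point): Centre of the top face of the red key, a smooth plate 42 mm (along the dispenser's x) x 46 mm. Highest part of the dispenser: at rest 75 mm to the dispenser's +x from its origin and 137 mm above the desk, sloping 13 deg up towards +x; pressed fully it is 30 mm lower, 15 mm further to +x, and slopes 13 deg the other way
- tray: Blue catch tray, 100 mm (its x) x 72 mm x 28 mm high, 3 mm walls, open top, rear half of the floor a ramp, 0.25 kg, loose between the guide rails on the 3 mm base plate. Origin: centre of its underside; axes as the dispenser's. It starts pulled out 45 to 70 mm; fully home (rear wall on the stop) its origin lies at x = -47 mm in the dispenser's frame
- tray_pull (a point): Centre of the outer (-x) face of the pull on the tray's front, to push on: 34 mm wide, 14 mm high, standing out 8 mm from the front wall; 58 mm to the tray's -x from its origin, 20 mm above the desk. Home: 105 mm to the dispenser's -x from its origin
- cell1_mid (a point): Centre of the first (lowest) fresh cell: a C cell, 26 mm in diameter, 48 mm long, black with a pale gold band, lying across the magazine against the gate
- cell2_mid (a point): Centre of the second fresh cell in the magazine, next to the first
- cell3_mid (a point): Centre of the third cell in the magazine, to stay in
- cell4_mid (a point): Centre of the fourth (highest) cell in the magazine, to stay in
- speaker_mid (a point): Centre of the small black desk speaker, 87 x 70 x 165 mm, standing beyond the dispenser; leave alone
- spent_a_mid (a point): Centre of a spent C cell, 26 mm in diameter and 48 mm high, standing on end beyond the dispenser; leave alone
- spent_b_mid (a point): Centre of the other spent C cell, the same, standing on end; leave alone
- correction_fluid_mid (a point): Centre of a small bottle of correction fluid (black cap, blue label), 30 mm in diameter and 65 mm high, standing beyond the dispenser; leave alone
Things that resemble listed ones, but are neither listed nor needed, are in the scene too. Of the things that look like the tray, take the one that is farthest to the robot's left at the start.

How it is judged:
By the outcome, as a careful person would: the job done as asked, in the order asked, and still so for the second after the job is handed in, with the robot touching nothing.
It also fails if it takes over 40 s, if anything falls off the work surface, if the arm or the gripper's body presses on something with over 40 N, if the wrist force passes 120 N, or if a joint passes its speed limit or range.

## Working session

There is one attempt and no reset: what is moved stays moved. The work goes in short steps, Python scripts to look and compute and a tool call to move; the robot and the scene stay as the last step left them, time stands still between calls to the robot, and variables do not carry over. Pictures are saved under pics/ and viewed, at most 10 in all, crops included, and the job is handed in when it is done.

Besides the shell and the picture viewer there is one more tool, called after "Call:" by a JSON object that holds its "op" and its "data". send_rows: Moves the arm, as the interface text tells. Its arguments: {"type":"object","properties":{"steps":{"type":"array"},"newtons":{"type":"number"}},"required":["steps"]}

```bash
mkdir -p pics
cat > h.py <<'E'
import numpy as np, cv2, pickle
from cell import manip
def snap(n,f):
    d=manip.grab_frame(n); cv2.imwrite(f'pics/{f}.png',d['img']); pickle.dump(d,open(f'pics/{f}.pkl','wb')); return d
def load(f): return pickle.load(open(f'pics/{f}.pkl','rb'))
def ray(d,u,v):
    r=d['pose'][:3,:3]@np.array([(u-d['cx'])/d['fx'],(v-d['cy'])/d['fy'],1]); return d['pose'][:3,3],r
def onz(d,u,v,z):
    c,r=ray(d,u,v); return c+r*(z-c[2])/r[2]
def proj(d,p):
    q=np.linalg.inv(d['pose'])@np.append(p,1); return d['fx']*q[0]/q[2]+d['cx'],d['fy']*q[1]/q[2]+d['cy']
E
python3 - <<'E'
from h import *
a=snap('scene','s0');b=snap('top','t0')
cv2.imwrite('pics/both0.png',cv2.resize(np.vstack([a['img'],b['img']]),(480,600)))
for d in(a,b):print(d['pose'].round(3),d['fx'])
s=manip.sense();print(s['time'],s['tool_pos'],s['eef_rot'])
E
```

```text
[[ 0.775 -0.467  0.426  0.237]
 [-0.632 -0.581  0.513 -0.473]
 [ 0.008 -0.667 -0.745  0.754]
 [ 0.     0.     0.     1.   ]] 390.13323809600814
[[ 0.013 -0.977  0.215  0.348]
 [-1.    -0.013  0.003 -0.019]
 [-0.    -0.215 -0.977  1.28 ]
 [ 0.     0.     0.     1.   ]] 465.1215151731844
0.1 [ 0.2130007  -0.53365935  0.23821848] [[ 9.28753721e-01  3.70696942e-01 -5.49804627e-04]
 [ 3.70697349e-01 -9.28752605e-01  1.44009169e-03]
 [ 2.32051079e-05 -1.54130164e-03 -9.99998812e-01]]
```

View pics/t0.png

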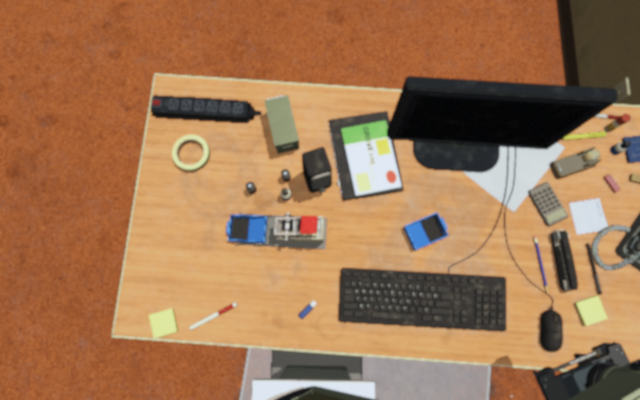

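View pics/s0.png

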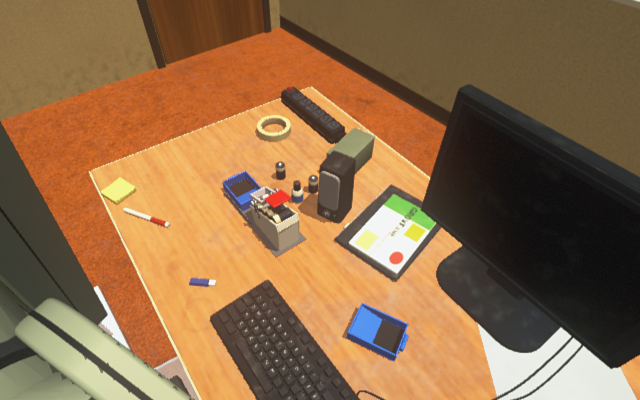

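The top view shows two tray-like things: one at (247,229), in front of the dispenser spout, and one at (425,231), loose on the desk. The one at (247,229) is farthest to the robot's left (+y is image left) and sits in the rails, so it is the tray. The red key is at (309,225). The speaker, the spent cells and the bottle are at about (317,170), (250,187), (286,175) and (286,193).

Run:
```python
from h import *
for f in('t0','s0'):
    d=load(f);hsv=cv2.cvtColor(d['img'],cv2.COLOR_BGR2HSV)
    blue=cv2.inRange(hsv,(100,120,60),(130,255,255));red=cv2.inRange(hsv,(0,180,120),(6,255,255))|cv2.inRange(hsv,(174,180,120),(180,255,255))
    for nm,m,z in(('b',blue,.031),('r',red,.137)):
        for c in cv2.findContours(m,0,2)[0]:
            if cv2.contourArea(c)>80:
                r=cv2.minAreaRect(c);box=cv2.boxPoints(r)
                if r[0][1]>300 or r[0][0]>450: continue
                print(f,nm,np.round(r[0]),np.round(r[1]),round(r[2],1),onz(d,*r[0],z).round(4),[onz(d,*p,z)[:2].round(3).tolist() for p in box])
d=load('t0');cv2.imwrite('pics/c0.png',cv2.resize(d['img'][195:265,215:340],None,fx=6,fy=6,interpolation=2))
```

```text
t0 b [417. 234.] [25. 18.] 63.4 [ 0.5309 -0.2744  0.031 ] [[0.55, -0.238], [0.573, -0.283], [0.512, -0.311], [0.489, -0.266]]
t0 b [246. 229.] [38. 27.] 4.4 [0.5404 0.1894 0.031 ] [[0.508, 0.242], [0.58, 0.241], [0.574, 0.136], [0.501, 0.139]]
t0 r [308. 224.] [15. 15.] 90.0 [0.5364 0.0197 0.137 ] [[0.555, 0.039], [0.556, 0.001], [0.518, 0.001], [0.517, 0.038]]
s0 b [238. 194.] [35. 18.] 10.6 [0.5198 0.171  0.031 ] [[0.473, 0.183], [0.512, 0.234], [0.568, 0.159], [0.527, 0.112]]
s0 r [278. 198.] [13. 23.] 60.9 [0.5377 0.0139 0.137 ] [[0.516, 0.032], [0.569, 0.032], [0.559, -0.004], [0.508, -0.003]]
```

View pics/c0.png

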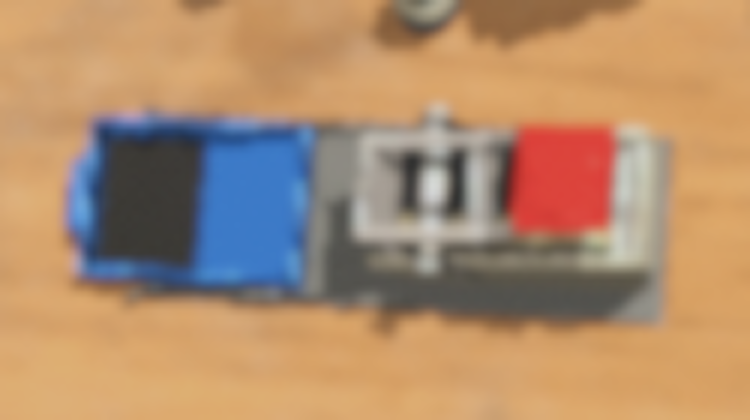

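The crop confirms it: the blue tray with the dark ramp half and the pull at its left sits in line with the dispenser. The plate's right end is at crop (665,140–322), and the red key is at (562,181).

Run:
```python
from h import *
d=load('t0')
P=lambda u,v,z:onz(d,215+u/6,195+v/6,z)[:2]
t=np.mean([P(*p,.031) for p in((100,120),(312,128),(303,290),(80,278))],0)
k=P(562,181,.137);e=P(665,231,.003)
print(t,k,e)
for a,b in((t,k),(t,e)): print(np.degrees(np.arctan2(*(b-a)[::-1])),np.linalg.norm(b-a))
```

```text
[0.53968317 0.18410702] [0.53478154 0.01680414] [ 0.53396544 -0.02689499]
-91.67816945722053 0.1673746697256227
-91.55221985534848 0.21107946480476772
```

Call:
{"op": "send_rows", "data": {"steps": [[[20,-21,0],0,60],[[60,-63,0],0,120],[[100,-105,0],0,255],[[140,-147,0],0,255],[[180,-189,0],0,255],[[220,-231,0],0,255],[[260,-273,0],0,255],[[300,-315,0],0,255],[[340,-357,0],0,255],[[380,-399,0],0,255]]}}

```text
time: 1.35
tool_pos: [0.4184, -0.0207, 0.2389]
eef_rot: [[0.929, 0.371, 0.0], [0.371, -0.929, -0.0], [0.0, 0.0, -1.0]]
ft_force: [1.7, 0.1, -0.1]
finger_gap: 0.004
gripper_force: 0.0
```

Call:
{"op": "send_rows", "data": {"steps": [[[40,-42,0],-0.15,255],[[80,-84,0],-0.3,255],[[115,-122,0],-0.45,255],[[150,-158,0],-0.6,255],[[185,-195,0],-0.75,255],[[212,-222,0],-0.9,255],[[228,-240,0],-1.05,255],[[232,-244,0],-1.16,255],[[232,-244,0],-1.16,255]]}}

```text
time: 2.48
tool_pos: [0.543, 0.2904, 0.2381]
eef_rot: [[0.032, 1.0, -0.001], [1.0, -0.032, -0.001], [-0.001, -0.001, -1.0]]
ft_force: [0.4, -0.4, -0.8]
finger_gap: 0.006
gripper_force: 0.0
```

Run:
```python
from h import *
d=snap('wrist','w1')
s=manip.sense();print(s['time'],s['tool_pos'],s['eef_rot'].round(4) if hasattr(s['eef_rot'],'round') else s['eef_rot'],s['ft_force'],s['finger_gap']);print(d['pose'].round(3),d['fx'])
```

```text
2.525 [0.54288862 0.28990553 0.23835689] [[ 3.270e-02  9.995e-01 -1.100e-03]
 [ 9.995e-01 -3.270e-02 -8.000e-04]
 [-8.000e-04 -1.000e-03 -1.000e+00]] [-0.52559045 -0.00311045  0.11781869] 0.006148145503789235
[[ 1.    -0.03  -0.009  0.546]
 [-0.031 -0.972 -0.233  0.356]
 [-0.002  0.233 -0.973  0.384]
 [ 0.     0.     0.     1.   ]] 343.8659467911033
```

View pics/w1.png

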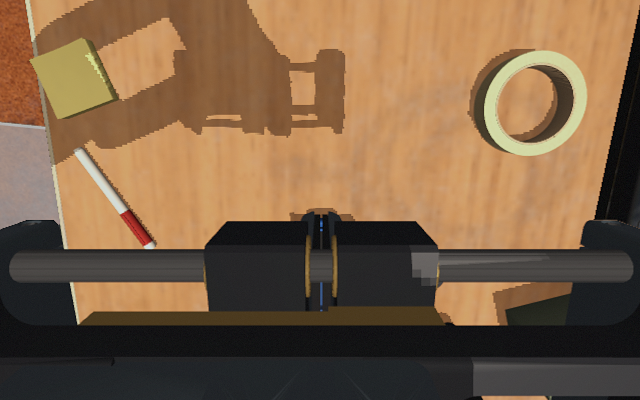

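The wrist view shows the fingers closed at about (320,225), with the tape ring, pen and notepad to the sides. The desk under the tool is clear, so I'll descend in front of the pull.

Call:
{"op": "send_rows", "data": {"steps": [[[0,0,40],0,255],[[0,0,90],0,255],[[0,0,140],0,255],[[0,0,175],0,255],[[0,0,192],0,255],[[0,0,200],0,255],[[0,0,200],0,255]]}}

```text
time: 3.4
tool_pos: [0.5437, 0.2901, 0.0396]
eef_rot: [[0.032, 1.0, 0.001], [1.0, -0.032, 0.0], [0.001, 0.001, -1.0]]
ft_force: [-0.4, -0.1, 1.2]
finger_gap: -0.0
gripper_force: 0.0
```

Run:
```python
from h import *
a=snap('scene','s2');b=snap('top','t2')
im=np.hstack([cv2.resize(a['img'][140:260,190:320],(390,360),interpolation=2),cv2.resize(b['img'][180:300,200:330],(390,360),interpolation=2)])
cv2.imwrite('pics/c2.png',im);print(manip.sense()['tool_pos'])
```

```text
[0.54410545 0.29043598 0.0403137 ]
```

View pics/c2.png

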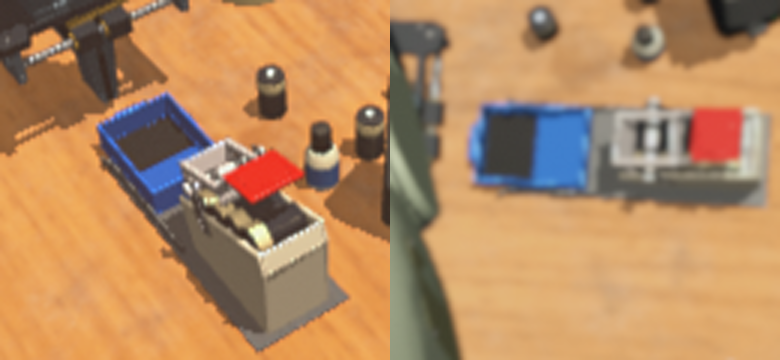

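The fingers stand in front of the pull: in the left crop at (100,75), with the tray's pull corner at (110,130). Next I push along tool −x.

Call:
{"op": "send_rows", "data": {"steps": [[[-10,-1,1],0,255],[[-22,-2,1],0,255],[[-30,-2,1],0,255],[[-36,-2,1],0,255],[[-43,-2,1],0,255],[[-50,-2,1],0,255],[[-57,-2,1],0,255],[[-63,-2,1],0,255],[[-68,-2,1],0,255],[[-70,-2,1],0,255]]}}

```text
time: 4.75
tool_pos: [0.5393, 0.2201, 0.0382]
eef_rot: [[0.031, 1.0, 0.001], [1.0, -0.031, 0.0], [0.0, 0.001, -1.0]]
ft_force: [0.1, 5.4, 3.4]
finger_gap: 0.008
gripper_force: 2.3
```

Call:
{"op": "send_rows", "data": {"steps": [[[-2,0,0],0,255],[[-4,0,0],0,255]]}}

```text
time: 5.0
tool_pos: [0.5391, 0.2163, 0.0381]
eef_rot: [[0.031, 1.0, 0.001], [1.0, -0.031, 0.0], [0.0, 0.001, -1.0]]
ft_force: [-1.0, 4.3, 3.9]
finger_gap: 0.004
gripper_force: 2.4
```

Call:
{"op": "send_rows", "data": {"steps": [[[-1.5,0,0],0,255],[[-3,0,0],0,255]]}}

```text
time: 5.25
tool_pos: [0.539, 0.2137, 0.038]
eef_rot: [[0.032, 0.999, 0.001], [0.999, -0.032, 0.001], [0.001, 0.0, -1.0]]
ft_force: [0.3, 9.2, 3.6]
finger_gap: 0.01
gripper_force: 4.8
```

Call:
{"op": "send_rows", "data": {"steps": [[[-1,0,0],0,255],[[-1.5,0,0],0,255],[[-1.5,0,0],0,255]]}}

```text
time: 5.62
tool_pos: [0.5394, 0.2136, 0.0381]
eef_rot: [[0.032, 0.999, 0.002], [0.999, -0.032, 0.004], [0.004, 0.002, -1.0]]
ft_force: [0.9, 11.6, 2.7]
finger_gap: 0.004
gripper_force: 5.6
```

Call:
{"op": "send_rows", "data": {"steps": [[[-1,0,0],0,255],[[-1,0,0],0,255]]}}

```text
time: 5.88
tool_pos: [0.5402, 0.2134, 0.0381]
eef_rot: [[0.033, 0.999, 0.004], [0.999, -0.033, 0.005], [0.005, 0.004, -1.0]]
ft_force: [2.4, 13.3, 0.6]
finger_gap: 0.005
gripper_force: 6.7
```

The tray stopped hard at TCP y = 0.2135, within a millimetre of the predicted home position. I back off and rise.

Call:
{"op": "send_rows", "data": {"steps": [[[10,0,0],0,255],[[35,0,0],0,255],[[40,0,-40],0,255],[[40,0,-90],0,255],[[40,0,-140],0,255],[[40,0,-175],0,255],[[40,0,-180],0,255],[[40,0,-180],0,255]]}}

```text
time: 6.88
tool_pos: [0.5391, 0.2497, 0.2164]
eef_rot: [[0.031, 1.0, -0.003], [1.0, -0.031, -0.002], [-0.002, -0.003, -1.0]]
ft_force: [-0.5, -0.2, -0.3]
finger_gap: 0.009
gripper_force: 0.0
```

Run:
```python
from h import *
a=snap('scene','s3');b=snap('top','t3')
im=np.hstack([cv2.resize(a['img'][140:260,190:320],(390,360),interpolation=2),cv2.resize(b['img'][180:300,200:330],(390,360),interpolation=2)])
cv2.imwrite('pics/c3.png',im);print(manip.sense()['tool_pos'])
for d in (b,):
    hsv=cv2.cvtColor(d['img'],cv2.COLOR_BGR2HSV);m=cv2.inRange(hsv,(0,180,120),(6,255,255))|cv2.inRange(hsv,(174,180,120),(180,255,255))
    m[:, :290]=0;m[:,330:]=0;m[:200]=0;m[250:]=0
    M=cv2.moments(m,True);print(onz(d,M['m10']/M['m00'],M['m01']/M['m00'],.137))
```

```text
[0.53888218 0.24981163 0.21557583]
[0.53698112 0.0198239  0.137     ]
```

View pics/c3.png

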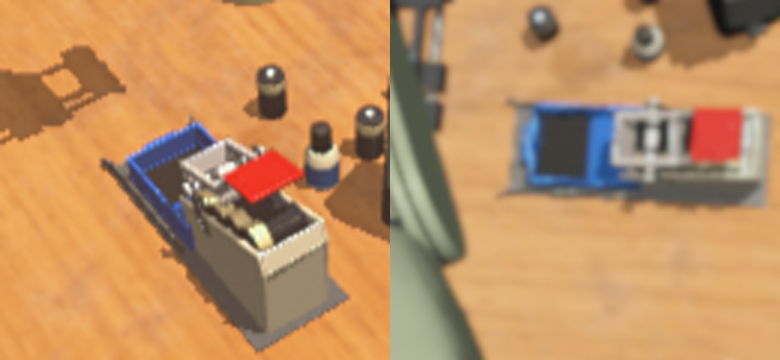

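The tray now sits under the spout: left crop (175,170), right crop (575,145). The red key is at (715,133). I move over the key.

Call:
{"op": "send_rows", "data": {"steps": [[[-20,0,0],0,255],[[-60,1,0],0,255],[[-105,2,0],0,255],[[-150,3,0],0,255],[[-195,4,0],0,255],[[-223,4,5],0,255],[[-233,4,20],0,255],[[-233,4,40],0,255],[[-233,4,43],0,255]]}}

```text
time: 8.1
tool_pos: [0.5351, 0.0176, 0.1726]
eef_rot: [[0.031, 1.0, -0.005], [1.0, -0.031, -0.0], [-0.0, -0.005, -1.0]]
ft_force: [-1.3, -0.1, -0.1]
finger_gap: 0.005
gripper_force: 0.0
```

Call:
{"op": "send_rows", "data": {"steps": [[[0,0,6],0,255],[[-4,0,12],0,255],[[-7,0,17],0,255],[[-10,0,22],0,255],[[-12,0,27],0,255],[[-14,0,32],0,255],[[-15,0,36],0,255],[[-15,0,39],0,255]]}}

```text
time: 9.1
tool_pos: [0.5369, 0.0006, 0.1372]
eef_rot: [[0.03, 1.0, 0.002], [1.0, -0.03, -0.004], [-0.004, 0.002, -1.0]]
ft_force: [-1.8, -5.7, 11.1]
finger_gap: 0.009
gripper_force: 6.2
```

Call:
{"op": "send_rows", "data": {"steps": [[[0,0,1.5],0,255],[[0,0,3],0,255]]}}

```text
time: 9.35
tool_pos: [0.5371, 0.0002, 0.1352]
eef_rot: [[0.03, 1.0, 0.003], [1.0, -0.03, -0.005], [-0.004, 0.003, -1.0]]
ft_force: [-4.0, -6.6, 21.0]
finger_gap: 0.006
gripper_force: 11.1
```

The key is on its stop (21 N, tip at 0.110 as predicted). I hold it there.

Call:
{"op": "send_rows", "data": {"steps": [[[0,0,0.5],0,255],[[0,0,0.5],0,255],[[0,0,0.5],0,255],[[0,0,0.5],0,255],[[0,0,0.5],0,255],[[0,0,0.5],0,255],[[0,0,0.5],0,255],[[0,0,0.5],0,255],[[0,0,0.5],0,255],[[0,0,0.5],0,255]]}}

```text
time: 10.6
tool_pos: [0.5371, 0.0002, 0.1353]
eef_rot: [[0.03, 1.0, 0.003], [1.0, -0.03, -0.004], [-0.004, 0.004, -1.0]]
ft_force: [-3.5, -7.2, 18.4]
finger_gap: 0.004
gripper_force: 9.9
```

Run:
```python
from h import *
a=snap('scene','s4');b=snap('top','t4')
im=np.hstack([cv2.resize(a['img'][140:260,190:320],(390,360),interpolation=2),cv2.resize(b['img'][180:300,200:330],(390,360),interpolation=2)])
cv2.imwrite('pics/c4.png',im)
```

```text
(no output)
```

View pics/c4.png

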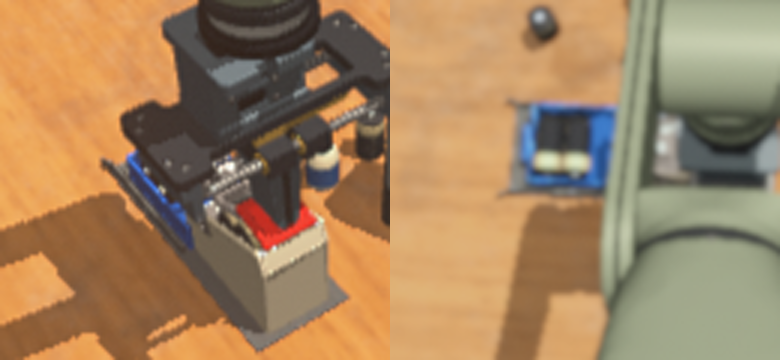

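Two cells lie side by side in the tray at right-crop (550,150) and (577,150), and the key is fully down. I release along the reverse arc and retreat upward.

Call:
{"op": "send_rows", "data": {"steps": [[[1,0,-8],0,255],[[4,0,-16],0,255],[[8,0,-26],0,255],[[13,0,-36],0,255],[[15,0,-50],0,255],[[15,0,-80],0,255],[[15,0,-110],0,255],[[60,0,-125],0,255],[[115,0,-125],0,255],[[165,0,-125],0,255]]}}

```text
time: 11.95
tool_pos: [0.5411, 0.1689, 0.2579]
eef_rot: [[0.031, 1.0, -0.0], [1.0, -0.031, -0.0], [-0.0, -0.0, -1.0]]
ft_force: [0.5, -0.5, -1.0]
finger_gap: 0.005
gripper_force: 0.0
```

Call:
{"op": "send_rows", "data": {"steps": [[[45,-10,0],0,255],[[85,-30,0],0,255],[[100,-40,0],0,255],[[100,-40,0],0,255]]}}

```text
time: 12.45
tool_pos: [0.504, 0.2689, 0.2574]
eef_rot: [[0.029, 1.0, -0.0], [1.0, -0.029, -0.001], [-0.001, -0.0, -1.0]]
ft_force: [-0.6, -0.3, 0.2]
finger_gap: 0.004
gripper_force: 0.0
```

Run:
```python
from h import *
a=snap('scene','s5');b=snap('top','t5')
im=np.hstack([cv2.resize(a['img'][140:260,190:320],(390,360),interpolation=2),cv2.resize(b['img'][180:300,200:330],(390,360),interpolation=2)])
cv2.imwrite('pics/c5.png',im);s=manip.sense();print(s['time'],s['ft_force'])
```

```text
12.55 [ 1.31987495 -0.41362605 -0.08214155]
```

View pics/c5.png

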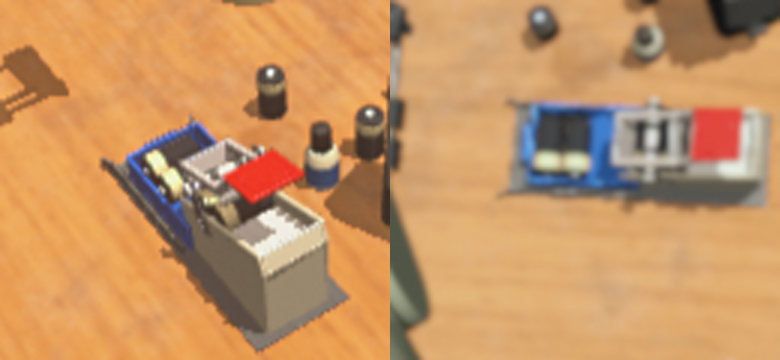

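Two cells are in the tray, the other two are down behind the gate, and the key is back up. I compare the tray's edge before and after, then hand in.

Run:
```python
from h import *
e=[]
for f in('t3','t5'):
    g=load(f)['img'][215:240,225:260].astype(float); b=np.clip(g[...,0]-g[...,2],0,None).sum(0)[:18]; e.append(b.round())
print(e[0],e[1])
if abs(e[0]-e[1]).max()<0.15*e[0].max(): print(manip.sign_off())
```

```text
[0. 0. 0. 0. 0. 0. 0. 0. 0. 0. 0. 0. 0. 0. 0. 0. 0. 0.] [0. 0. 0. 0. 0. 0. 0. 0. 0. 0. 0. 0. 0. 0. 0. 0. 0. 0.]
```

Run:
```python
from h import *
e=[]
for f in('t3','t5'):
    g=load(f)['img'][215:240,238:252].astype(float); e.append(np.clip(g[...,0]-g[...,2],0,None).sum(0).round())
print(e[0],e[1])
if abs(e[0]-e[1])[:10].max()<0.15*e[0].max(): print('same',manip.sign_off())
```

```text
[   0.    0.    0.    0.    0.  160.  813. 1514. 1989. 2267. 2164. 1608.
  946.  538.] [   0.    0.    0.    0.    0.  309. 1045. 1650. 1981. 1907. 1405.  856.
  521.  425.]
```

The tray's edge moved by about 0.3–1 px, or 1–2 mm, so the rolling cells may have nudged it back. There is ample time, so I re-seat it gently.

Call:
{"op": "send_rows", "data": {"steps": [[[-1,25,0],0,255],[[-3,37,30],0,255],[[-3,37,80],0,255],[[-3,37,130],0,255],[[-3,37,175],0,255],[[-3,37,205],0,255],[[-3,37,217],0,255],[[-15,37,219],0,255],[[-32,37,219],0,255],[[-44,37,219],0,255]]}}

```text
time: 13.8
tool_pos: [0.5407, 0.2222, 0.0397]
eef_rot: [[0.032, 0.999, 0.002], [0.999, -0.032, 0.0], [0.0, 0.002, -1.0]]
ft_force: [-0.2, 0.8, -0.3]
finger_gap: 0.003
gripper_force: 0.0
```

Call:
{"op": "send_rows", "data": {"steps": [[[-3,0,0],0,255],[[-5,0,0],0,255],[[-6,0,0],0,255],[[-7,0,0],0,255],[[-8,0,0],0,255]]}}

```text
time: 14.42
tool_pos: [0.5399, 0.2158, 0.0383]
eef_rot: [[0.031, 1.0, -0.0], [1.0, -0.031, -0.0], [-0.0, -0.0, -1.0]]
ft_force: [0.4, 0.4, -0.3]
finger_gap: 0.01
gripper_force: 0.0
```

Call:
{"op": "send_rows", "data": {"steps": [[[-1,0,0],0,255],[[-2,0,0],0,255],[[-2,0,0],0,255]]}}

```text
time: 14.8
tool_pos: [0.5398, 0.214, 0.0384]
eef_rot: [[0.031, 1.0, 0.0], [1.0, -0.031, 0.001], [0.001, 0.0, -1.0]]
ft_force: [0.4, 2.5, -1.9]
finger_gap: 0.004
gripper_force: 1.3
```

Call:
{"op": "send_rows", "data": {"steps": [[[-1,0,0],0,255],[[-2,0,0],0,255],[[-3,0,0],0,255],[[-3,0,0],0,255]]}}

```text
time: 15.3
tool_pos: [0.5403, 0.2133, 0.0386]
eef_rot: [[0.033, 0.999, 0.002], [0.999, -0.033, 0.005], [0.005, 0.002, -1.0]]
ft_force: [-0.7, 10.2, -2.4]
finger_gap: 0.003
gripper_force: 5.7
```

The tray is firmly on its stop again at 0.2133, so it had hardly moved. I retreat and hand in.

Call:
{"op": "send_rows", "data": {"steps": [[[8,0,0],0,255],[[30,0,0],0,255],[[45,0,-30],0,255],[[45,0,-80],0,255],[[45,0,-130],0,255],[[50,0,-180],0,255],[[70,0,-190],0,255],[[70,0,-190],0,255]]}}

```text
time: 16.3
tool_pos: [0.5422, 0.2821, 0.2295]
eef_rot: [[0.029, 1.0, 0.002], [1.0, -0.029, 0.001], [0.001, 0.002, -1.0]]
ft_force: [-0.1, 0.2, -0.6]
finger_gap: 0.008
gripper_force: 0.0
```

Run:
```python
from h import *
a=snap('scene','s6');b=load('s5')
print(cv2.absdiff(a['img'],b['img'])[175:260,225:300].max(axis=2).__gt__(60).sum(), manip.sense()['ft_force'])
print(manip.sign_off())
```

```text
9 [ 0.06592476  0.48881659 -0.10031424]
the job is handed in; nothing more can be done
None
```

The job is handed in after about 16 s of robot time: the tray is home on its stop with two cells in it, the key is back up with the other two cells still in the dispenser, and the speaker, spent cells and bottle were not touched; the verdict was not shown.

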